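Slide the deli tub between the scale and the chopping board

TASK

Clear the finished tub away for collection: push the green-lidded tub along the bench, through the narrow gap between the kitchen scale and the chopping board, until it stands against the raised steel edge at the bench's left end, then take the hand away. Only push it: do not lift or tip it, and do not jam it or lean hard against the scale or the board. Leave the red-lidded tub, the pepper mill and the knife where they are.

Things in the scene. Friction and masses are not known exactly. Their poses are not given: they have to be found in the camera images.
- tub_green: The tub to push: round straight-walled clear deli tub with a green snap lid and a pinkish filling, 112 mm in diameter over its whole height, 68 mm high, 0.3 to 0.65 kg, closed. It stands loose on the bench at the robot's right, in front of the gap's right-hand mouth. Origin: centre of its underside; z up.
- scale: Compact portion scale, white housing with a dark square platform and a grey display strip on its -x (robot) side. Heavy, stands fast. Footprint 190 mm along its x, 230 mm along its y, corners rounded about 5 mm, 52 mm high. Origin: centre of its underside. Its flat side at own x = +95 mm is one wall of the gap.
- board: Thick wooden chopping board with a juice groove, stands fast. 300 mm along its x, 400 mm along its y, 40 mm high. Origin: centre of its underside. Its flat side at own x = -150 mm, nearer the robot, is the other wall of the gap. Its yaw is within 7 degrees of the world axes; the scale stands parallel to it, its middle level with or up to 80 mm to the right (-y) of the board's middle.
- board_side (a point): Middle of the board's flat side that faces the scale, 20 mm above the bench. The gap between this side and the scale's side is 121 to 124 mm wide (tub 112 mm) and runs along the board's y; this point's axes are parallel to the board's. The tub enters at the -y end (robot's right) and leaves at the +y end (robot's left).
- upstand: Fixed raised steel edge along the bench's left end: 1200 mm along x, 20 mm thick in y, 100 mm high. Origin: centre of its underside. Its face towards the bench is at own y = -10 mm, so that a tub against it has its centre 66 mm from this origin in y. Any place along it beyond the gap will do.
- tub_red: Bystander: same tub with a red lid and a cream filling, 112 mm in diameter, 68 mm high, loose, on the bench right of the board and further from the robot than the green one. Origin: centre of its underside.
- pepper_mill: Bystander: black pepper mill with a brass button, 60 mm in diameter, 216 mm high, stands loose on the chopping board near its left end. Origin: centre of its underside.
- knife: Bystander: chef's knife lying loose and flat along the middle of the chopping board, 305 mm long, blade 40 mm, handle 18 mm high. Origin: on its underside, 35 mm from the handle's blade-side end; x runs towards the point.

How it is judged:
On the way:
1. the green tub, standing on the bench, is between the scale and the board (x of tub_green in the frame of scale between 0.145 and 0.17 m and y of tub_green in the frame of scale between -0.06 and 0.06 m and height (world z) of tub_green below 0.008 m), for 0.1 s.
At the end, for the whole second after the job is handed in: The green tub stands flat and at rest on the bench against the raised edge at the left end (at most 8 mm short of touching), having been pushed between scale and board; the red tub, pepper mill and knife are within 15 mm of where they were (y of tub_green in the frame of upstand between -0.074 and -0.06 m and height (world z) of tub_green below 0.005 m and angle between tub_green's own z axis and vertical below 0.05 rad and linear speed of tub_green below 0.01 m/s and distance of each of tub_red, pepper_mill, knife from where it was at the start of the episode below 0.015 m).
It fails at once if the green tub is lifted (more than 10 mm) or tipped (more than 12 degrees) (height (world z) of tub_green above 0.01 m or angle between tub_green's own z axis and vertical above 0.21 rad).
It fails at once if the green tub is jammed against the scale or the board with more than 30 N (contact force between tub_green and scale above 30 N or contact force between tub_green and board above 30 N).
It fails at once if the robot leans on the scale or the board with more than 30 N (contact force between any of the arm, the fingers and scale above 30 N or contact force between any of the arm, the fingers and board above 30 N).
It fails at once if the red tub, the pepper mill or the knife is shifted by more than 20 mm or the mill or tub is tipped (distance of any of tub_red, pepper_mill, knife from where it was at the start of the episode above 0.02 m or angle between any of pepper_mill, tub_red's own z axis and vertical above 0.3 rad).
It also fails if it takes over 58 s, if anything falls off the work surface, if the arm or the gripper's body presses on something with over 40 N, if the wrist force passes 120 N, or if a joint passes its speed limit or range.

ROBOT

A 7-joint arm with a two-finger parallel gripper is mounted at the origin on the work surface. World frame = base frame: x ahead of the robot, y to its left, z up, the work surface at z = 0. Lengths are in m, angles in rad, forces in N, time in s.
With the tool pointing down it reaches from about 0.35 to 0.9 m from the base axis. Payload 8.1 kg.
Tool frame: the origin (TCP) lies on the centre line of the jaws, within the pads' length; the fingertips stand 19 mm ahead of it and the grasp point (between the pads) is the TCP; z points along the fingers, y is the direction in which the jaws open and shut (so a half turn about z gives the same grasp; the last joint's range is limited). The gripper opens to 92 mm and grips with 3 to 60 N. Pads are 19 mm wide; open, the fingers measure 130 mm over their backs; the gripper's body (75 mm by 190 mm) begins 47 mm behind the grasp point.
Start: joints at [-1.257, 0.434, 0.025, 1.573, -0.012, 1.134, -0.075], TCP at [0.253, 0.571, 0.246] pointing down, gripper open.
Joint ranges: [-2.62, 2.62], [-0.44, 2.09], [-1.27, 1.32], [0.08, 2.57], [-1.32, 4.46], [0.12, 2], [-2.74, 2.74]. Speed limits (rad/s): [2.22, 2.22, 3.01, 3.01, 3.14, 3.14, 3.14].

INTERFACE

Orientations are given as a rotation vector (axis times angle).
In Python, from cell import monitor, imaging, workorder, outline_of gives the robot as it stands.
- The arm moves only by the tool move_arm, never from a script. Its argument "series" is a list of rows, each a list of 6 numbers: the shift along the world's x, y, z in cm, then the turn, a rotation vector about the world's x, y, z in degrees. A call has 1 to 8 rows; each row shifts and turns the commanded pose from where the row before left it; what a row does not reach is not made up. A row lasts 1/10 s, in which the tool goes at most 50 mm and 8.59 degrees, less where a joint would pass 70% of its speed; a pose out of reach is approached as far as the arm can. A call with a gripper value outside its range is refused whole. "grip" is the opening, from 0 (shut) to 1 (fully open), set as the call begins (left out, the last holds). The fingers move at their own pace and stop on an object; "force" is the grip in N (left out, the last holds). Time passes only in rows, so rows that do not move let the fingers close. It gives the time, the measured TCP pose, the force and the opening at its end, in the units of the state.
- monitor.observe(): the state, without advancing time (a new reading comes with each control period).
- imaging.get_image(name): name is "scene" or "top" or "wrist"; returns a dict with "color" (480x640x3 uint8, red, green, blue), "fx", "fy", "cx", "cy" (pixels), "rvec" (rotation vector, rad) and "tvec" (3), from world to camera coordinates, as OpenCV has them; the wrist camera has in their place "mount" (4x4, takes a point from camera to tool coordinates, whose origin is the TCP and whose axes are the flange's). Camera axes: x right, y down, z forward; pixel columns grow to the right and rows downward; lengths in m; the calibration is good to about 2 mm. A picture is of the moment at which its call begins: read the wrist's pose just before it. There is no depth.
- workorder.sign_off(): hands the job in, once; it reports no verdict.
Trained networks look in the newest picture that a camera, given by its name, has taken for a name from the list of things; names that differ only in an ending like _2 or _b are one class to them, and where a whole thing is asked for, a point or a joint stands for the part that bears it (a point fixed in the world has none). Each returns a list of dicts, best first, with "p" (0 to 1); they miss things now and then, are a little off and sometimes report something else, mostly with a low value. They report only what shows in the picture. A call takes as long as a camera call.
- outline_of(camera, thing): "mask" (480x640 bool, what is visible of it) and "rect" ([left, top, width, height] in pixels, round what is visible of it).
The state is a dict: "clock": time; "joints": joint angles; "dq": joint speeds; "joint_efforts": joint torques, N m; "position": TCP position; "ee_rot": TCP orientation; "force": force on the tool from outside, world axes, zero at the start; "ft_torque": the same for the moment, N m; "width": opening from 0.0 (shut) to 1.0 (fully open).
Only numpy, scipy, OpenCV 4.12 (cv2) and the standard library are available. Lean on these libraries where they do the work, as an engineer would, in place of code of your own. Each camera call takes 0.05 s, during which the arm holds its last target. There are 200 camera calls.

## Working session

There is one attempt and no reset: what is moved stays moved. The work goes in short steps, Python scripts to look and compute and a tool call to move; the robot and the scene stay as the last step left them, time stands still between calls to the robot, and variables do not carry over. Pictures are saved under pics/ and viewed, about 8 in all and at most 12, crops included, and the job is handed in when it is done.

Besides the shell and the picture viewer there is one more tool, called after "Emit:" as name(argument=value, ...), one argument or row to a line, values as JSON. move_arm: Moves the arm, as the interface text tells. Its arguments: {"type":"object","properties":{"series":{"type":"array"},"grip":{"type":"number"},"force":{"type":"number"}},"required":["series"]}

```bash
mkdir -p pics; ls; cat > h.py <<'E'
import numpy as np, cv2
from cell import monitor, imaging, workorder, outline_of
def cam(name):
    im=imaging.get_image(name)
    K=np.array([[im['fx'],0,im['cx']],[0,im['fy'],im['cy']],[0,0,1.]])
    return im,K
def back(im,K,uv,z):
    "pixels -> world points on plane z"
    R=cv2.Rodrigues(np.array(im['rvec'],float))[0]; t=np.array(im['tvec'],float).ravel()
    uv=np.atleast_2d(np.array(uv,float)); d=np.c_[uv,np.ones(len(uv))]@np.linalg.inv(K).T@R
    c=-R.T@t
    return c+d*((z-c[2])/d[:,2])[:,None]
def save(im,f): cv2.imwrite('pics/'+f,cv2.cvtColor(im['color'],cv2.COLOR_RGB2BGR))
E
python3 - <<'E'
from h import *
print(monitor.observe())
for n in ('top','scene'):
    im,K=cam(n); save(im,n+'0.png')
    R=cv2.Rodrigues(np.array(im['rvec'],float))[0]; print(n,K[0,0],K[0,2],K[1,2],-R.T@np.array(im['tvec']).ravel())
    for th in ('tub_green','scale','board','upstand','tub_red','pepper_mill','knife'):
        o=outline_of(n,th); print(th,[(round(q['p'],2),q['rect']) for q in o][:2])
E
```

```text
pics
{'clock': 0.0, 'joints': array([-1.25661479,  0.43526542,  0.02499175,  1.57409927, -0.01156168,
        1.13397509, -0.07508556]), 'dq': array([-2.10857393e-04, -1.52563383e-03,  1.97912611e-03,  9.54059453e-06,
       -1.45313653e-04,  1.05417259e-04,  8.26864448e-04]), 'joint_efforts': array([ 6.29176593e-04, -6.67850518e+01,  9.85582620e-01, -3.14453101e+01,
       -6.05643145e-02,  4.27024020e-02,  1.54083773e-04]), 'position': array([0.25289043, 0.5710316 , 0.24491797]), 'ee_rot': array([-6.50006915e-01, -3.07346374e+00,  2.50783358e-03]), 'force': array([-0.17539757, -0.11391963, -0.49576474]), 'ft_torque': array([ 0.02506016,  0.02297707, -0.00071683]), 'width': 1.0021666623181065}
top 531.0734714633053 330.4973726298361 238.57286796563082 [0.32796869 0.06081689 1.23419952]
tub_green [(0.96, [468.5, 231.6, 58.8, 53.0]), (0.56, [124.4, 74.7, 51.7, 402.8])]
scale [(0.78, [299.3, 275.3, 106.2, 90.8])]
board [(0.62, [241.3, 104.4, 172.8, 126.8])]
upstand [(0.87, [123.6, 72.8, 54.0, 406.7]), (0.43, [297.1, 277.2, 106.7, 88.3])]
tub_red [(0.76, [435.0, 146.7, 52.3, 54.2])]
pepper_mill []
knife [(0.93, [281.9, 146.6, 128.6, 17.0])]
scene 508.61845174052104 316.0276052092724 236.9208836501921 [ 1.29907706 -0.6642167   0.95776563]
tub_green [(0.93, [167.3, 284.7, 55.7, 56.0]), (0.32, [253.5, 310.6, 51.2, 54.5])]
scale [(0.68, [209.4, 191.1, 103.4, 76.5])]
board [(0.79, [277.5, 212.7, 186.2, 143.5])]
upstand [(0.85, [238.4, 89.5, 285.7, 151.8])]
tub_red [(0.58, [251.7, 313.0, 51.9, 51.3])]
pepper_mill [(0.8, [402.7, 175.5, 32.0, 76.1])]
knife [(0.59, [322.8, 245.3, 82.3, 73.4])]
```

View pics/top0.png

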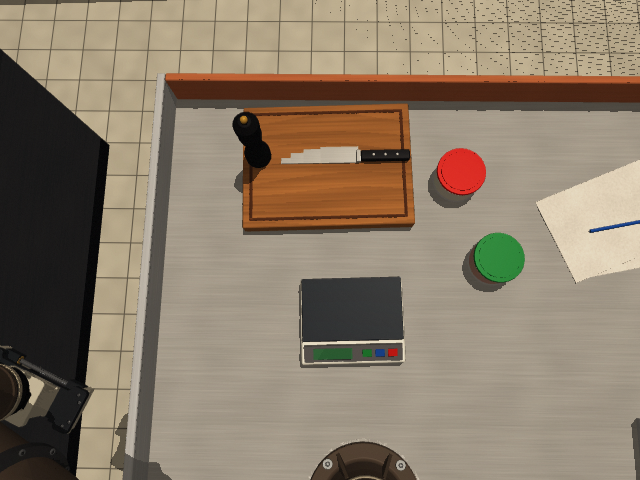

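```bash
python3 - <<'E'
from h import *
im,K=cam('top')
hs={'tub_green':.068,'scale':.052,'board':.04,'upstand':.1,'tub_red':.068,'knife':.05}
for th,z in hs.items():
    o=outline_of('top',th)
    if not o: print(th,None); continue
    m=o[0]['mask'].astype(np.uint8)
    c=max(cv2.findContours(m,0,cv2.CHAIN_APPROX_NONE)[0],key=cv2.contourArea).reshape(-1,2)
    w=back(im,K,c,z)[:,:2].astype(np.float32)
    if 'tub' in th: print(th,o[0]['p'],cv2.minEnclosingCircle(w),w.min(0),w.max(0))
    else:
        r=cv2.minAreaRect(w); print(th,o[0]['p'],r,cv2.boxPoints(r).round(3).tolist())
E
```

```text
tub_green 0.96 ((0.5234488844871521, -0.28785350918769836), 0.06484130024909973) [ 0.4660955  -0.35181963] [ 0.5810852 -0.2252062]
scale 0.58 ((0.3858378827571869, 0.028408296406269073), (0.19119103252887726, 0.23368847370147705), 2.0387136936187744) [[0.28600001335144043, 0.1420000046491623], [0.2939999997615814, -0.09200000017881393], [0.4860000014305115, -0.08500000089406967], [0.47699999809265137, 0.14900000393390656]]
board 0.83 ((0.7455162405967712, 0.08823776990175247), (0.31005802750587463, 0.40146148204803467), 2.383390188217163) [[0.5820000171661377, 0.28200000524520874], [0.5989999771118164, -0.11900000274181366], [0.9089999794960022, -0.10599999874830246], [0.8920000195503235, 0.29499998688697815]]
upstand 0.78 ((0.5040233731269836, 0.463165283203125), (0.886446475982666, 0.05400007963180542), 0.03358069434762001) [[0.061000000685453415, 0.49000000953674316], [0.061000000685453415, 0.4359999895095825], [0.9470000267028809, 0.4359999895095825], [0.9470000267028809, 0.49000000953674316]]
tub_red 0.87 ((0.7154846787452698, -0.215270534157753), 0.06758961826562881) [ 0.6515745  -0.27436456] [ 0.7788213  -0.15227756]
knife 0.93 ((0.7700085639953613, 0.04553090035915375), (0.040638964623212814, 0.29886066913604736), 2.420854091644287) [[0.7429999709129333, 0.1940000057220459], [0.7559999823570251, -0.10499999672174454], [0.796999990940094, -0.10300000011920929], [0.7839999794960022, 0.19599999487400055]]
```

The top view shows the green lid at (499,258), the red lid at (461,171), the scale around (352,320), the board around (328,167) and the upstand at the left. The gap is between rows 228 and 277. The green tub has to shift about 3 cm in +x before it reaches the mouth. I'll carry the hand around at height, with the jaws turned across the gap.

Emit:
move_arm(
  series=[
    [2.5,-3,0.5,0,0,-8],
    [2.5,-3,0.5,0,0,-8],
    [2.5,-3,0.5,0,0,-8],
    [2.5,-3,0.5,0,0,-8],
    [2.5,-3,0,0,0,-8],
    [2.5,-3,0,0,0,-8],
    [2.5,-3,0,0,0,-8],
    [2.5,-3,0,0,0,-6],
  ],
  grip=0.6,
)

```text
clock: 1.95
position: [0.4539, 0.3303, 0.266]
ee_rot: [-2.146, -2.294, -0.001]
force: [0.7, 0.0, -0.1]
width: 0.604
```

```bash
python3 - <<'E'
from h import *
print(monitor.observe()['position'],monitor.observe()['ee_rot'],monitor.observe()['width'])
im,K=cam('top'); I=cv2.imread('pics/top0.png'); hsv=cv2.cvtColor(I,cv2.COLOR_BGR2HSV)
for n,lo,hi,bx in (('green',(50,120,60),(80,255,255),(450,215,90,90)),):
    m=cv2.inRange(hsv,lo,hi); mm=np.zeros_like(m); x,y,w,h=bx; mm[y:y+h,x:x+w]=m[y:y+h,x:x+w]
    c=max(cv2.findContours(mm,0,cv2.CHAIN_APPROX_NONE)[0],key=cv2.contourArea).reshape(-1,2)
    W=back(im,K,c,.068)[:,:2].astype(np.float32); print(n,cv2.minEnclosingCircle(W),W.min(0),W.max(0))
g=cv2.cvtColor(I,cv2.COLOR_BGR2GRAY)
for c in (310,350,390): print(c,list(zip(range(218,236),I[218:236,c].tolist())),'\n  ',g[268:284,c].tolist())
J=cv2.resize(I[190:380,200:420],None,fx=3.5,fy=3.1,interpolation=cv2.INTER_CUBIC); cv2.imwrite('pics/gap.png',J[:600,:800])
E
```

```text
[0.45386871 0.33026806 0.26599544] [-2.14637480e+00 -2.29393645e+00 -8.94270442e-04] 0.6035572766417905
green ((0.5266834497451782, -0.2963416874408722), 0.05540907382965088) [ 0.47296062 -0.35155952] [ 0.58100784 -0.24135132]
310 [(218, [21, 39, 74]), (219, [22, 41, 73]), (220, [43, 92, 158]), (221, [46, 99, 167]), (222, [46, 101, 173]), (223, [46, 99, 169]), (224, [43, 93, 160]), (225, [34, 76, 132]), (226, [21, 46, 80]), (227, [17, 36, 62]), (228, [17, 36, 62]), (229, [29, 46, 69]), (230, [64, 72, 78]), (231, [68, 76, 81]), (232, [65, 73, 78]), (233, [65, 73, 79]), (234, [133, 149, 158]), (235, [139, 155, 167])] 
   [155, 156, 151, 156, 156, 155, 156, 156, 160, 159, 155, 57, 51, 50, 50, 50]
350 [(218, [37, 82, 142]), (219, [47, 99, 167]), (220, [46, 101, 170]), (221, [47, 102, 173]), (222, [48, 104, 174]), (223, [49, 107, 181]), (224, [38, 80, 138]), (225, [20, 44, 77]), (226, [17, 37, 62]), (227, [17, 37, 64]), (228, [27, 45, 68]), (229, [63, 72, 77]), (230, [65, 74, 78]), (231, [66, 74, 80]), (232, [131, 147, 157]), (233, [137, 153, 162]), (234, [135, 151, 161]), (235, [137, 155, 165])] 
   [152, 156, 158, 156, 155, 156, 151, 152, 155, 137, 56, 54, 55, 55, 54, 55]
390 [(218, [46, 99, 167]), (219, [48, 103, 174]), (220, [48, 103, 173]), (221, [46, 100, 169]), (222, [43, 92, 159]), (223, [34, 73, 128]), (224, [20, 41, 71]), (225, [18, 35, 63]), (226, [19, 38, 66]), (227, [40, 55, 72]), (228, [65, 73, 79]), (229, [66, 74, 80]), (230, [65, 73, 77]), (231, [132, 148, 160]), (232, [137, 154, 166]), (233, [139, 155, 167]), (234, [142, 157, 168]), (235, [139, 155, 165])] 
   [150, 152, 149, 149, 150, 151, 149, 150, 114, 61, 59, 59, 59, 59, 59, 59]
```

View pics/gap.png

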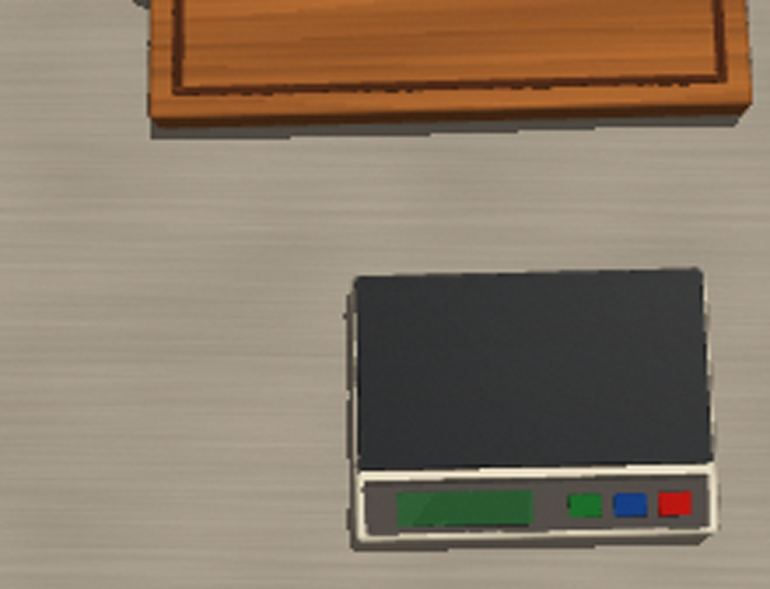

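```bash
python3 - <<'E'
from h import *
im,K=cam('top'); I=cv2.imread('pics/top0.png')
print('board z0',back(im,K,[[310,229.3],[350,228.3],[390,227.3]],0).round(4).tolist())
print('board z40',back(im,K,[[310,225.3],[350,224.3],[390,223.3]],.04).round(4).tolist())
print('scale far z52',back(im,K,[[310,278.6],[350,277.4],[390,276.1]],.052).round(4).tolist())
print('upstand row 250',[(c,I[250,c].tolist()) for c in range(130,166,2)])
print(I[358:372,350].tolist(), I[262:284,370].tolist())
E
```

```text
board z0 [[0.5995, 0.1277, 0.0], [0.6031, 0.0325, 0.0], [0.6066, -0.0625, 0.0]]
board z40 [[0.6002, 0.1257, 0.04], [0.6036, 0.0335, 0.04], [0.607, -0.0586, 0.04]]
scale far z52 [[0.4751, 0.1224, 0.052], [0.479, 0.033, 0.052], [0.483, -0.0564, 0.052]]
upstand row 250 [(130, [98, 118, 131]), (132, [135, 163, 179]), (134, [134, 161, 177]), (136, [133, 161, 178]), (138, [133, 161, 177]), (140, [135, 164, 179]), (142, [165, 171, 175]), (144, [164, 177, 185]), (146, [164, 177, 186]), (148, [170, 183, 192]), (150, [87, 95, 99]), (152, [75, 80, 84]), (154, [76, 80, 85]), (156, [73, 80, 84]), (158, [74, 79, 84]), (160, [73, 80, 84]), (162, [74, 79, 84]), (164, [73, 81, 84])]
[[47, 88, 40], [38, 44, 42], [70, 76, 82], [84, 93, 100], [159, 182, 194], [106, 121, 131], [69, 78, 83], [65, 72, 77], [66, 74, 79], [131, 146, 155], [135, 151, 160], [140, 156, 167], [138, 153, 165], [135, 150, 160]] [[142, 158, 170], [139, 155, 166], [141, 157, 167], [139, 156, 165], [138, 153, 164], [134, 150, 160], [134, 150, 161], [138, 155, 166], [138, 154, 163], [138, 153, 163], [134, 150, 160], [137, 153, 162], [135, 151, 162], [134, 150, 160], [136, 152, 162], [79, 87, 91], [62, 61, 63], [55, 56, 57], [57, 57, 57], [55, 55, 55], [57, 57, 56], [56, 57, 56]]
```

The crop confirms the board's lower edge and the scale's far edge are clean lines. The gap measures 124 mm, yaw is about 2.3°, and the centre line is x = 0.541 − 0.040(y − 0.033). The tub is at (0.527, −0.296). Next I go behind it.

Emit:
move_arm(
  series=[
    [0.5,-4.5,0,0,0,-1.5],
    [0.5,-4.5,0,0,0,0],
    [0.5,-4.5,0,0,0,0],
    [0.5,-4.5,0,0,0,0],
    [0.5,-4.5,0,0,0,0],
    [0.5,-4.5,0,0,0,0],
    [0.5,-4.5,0,0,0,0],
    [0.5,-4.5,0,0,0,0],
  ],
)

```text
clock: 2.85
position: [0.493, -0.0298, 0.2661]
ee_rot: [2.168, 2.273, 0.001]
force: [0.7, 0.3, 0.9]
width: 0.602
```

Emit:
move_arm(
  series=[
    [0.4,-4.5,0,0,0,0],
    [0.4,-4.5,0,0,0,0],
    [0.4,-4.5,0,0,0,0],
    [0.4,-4.5,0,0,0,0],
    [0.4,-4.5,0,0,0,0],
    [0.4,-4.5,0,0,0,0],
    [0.4,-4.5,0,0,0,0],
    [0.3,-4.5,0,0,0,0],
  ],
)

```text
clock: 3.65
position: [0.5246, -0.3897, 0.2656]
ee_rot: [-2.168, -2.273, -0.001]
force: [1.8, 0.0, 0.3]
width: 0.602
```

```bash
python3 - <<'E'
from h import *
s=monitor.observe(); print(s['position'],s['ee_rot'],s['width'],s['joints'].round(2),s['force'])
E
```

```text
[ 0.52459591 -0.38968563  0.2656119 ] [-2.16811052e+00 -2.27345375e+00 -8.99321961e-04] 0.6023450542772112 [ 0.16  0.51  0.62  1.5  -0.31  1.22  0.88] [1.81005338 0.02659306 0.27361101]
```

Emit:
move_arm(
  series=[
    [0,-3.2,0,0,0,0],
    [0,0,-4,0,0,0],
    [0,0,-4,0,0,0],
    [0,0,-4,0,0,0],
    [0,0,-4,0,0,0],
    [0,0,-3.5,0,0,0],
    [0,0,-2.8,0,0,0],
    [0,0,-1.1,0,0,0],
  ],
)

```text
clock: 4.45
position: [0.5232, -0.4187, 0.0286]
ee_rot: [-2.166, -2.269, 0.0]
force: [1.1, 0.1, 0.1]
width: 0.604
```

```bash
cat > tub.py <<'E'
from h import *
def tub(fn=None):
    s=monitor.observe(); im,K=cam('top'); I=cv2.cvtColor(im['color'],cv2.COLOR_RGB2HSV)
    if fn: save(im,fn)
    m=cv2.inRange(I,(45,120,60),(85,255,255)); m[300:]=0
    o=outline_of('top','tub_green'); print('net',[(round(q['p'],2),q['rect']) for q in o][:1])
    c=max(cv2.findContours(m,0,cv2.CHAIN_APPROX_NONE)[0],key=cv2.contourArea).reshape(-1,2)
    W=back(im,K,c,.068)[:,:2].astype(np.float32)
    (x,y),r=cv2.minEnclosingCircle(W)
    print('tub',round(x,4),round(y,4),'r',round(r,4),'px',len(c),'ext',W.min(0).round(4),W.max(0).round(4))
    print('centre line dx (tub - line): %.4f'%(x-(0.541-0.040*(y-0.033))))
    print('tcp',s['position'].round(4),'F',s['force'].round(1),'w',round(s['width'],3),'t',s['clock'])
if __name__=='__main__':
    import sys; tub(*sys.argv[1:])
E
python3 tub.py behind.png
```

```text
net [(0.65, [470.9, 235.1, 46.1, 48.2])]
tub 0.5273 -0.2961 r 0.0554 px 110 ext [ 0.4859 -0.3381] [ 0.581  -0.2411]
centre line dx (tub - line): -0.0269
tcp [ 0.5232 -0.4187  0.0286] F [1.1 0.1 0.1] w 0.604 t 4.45
```

View pics/behind.png

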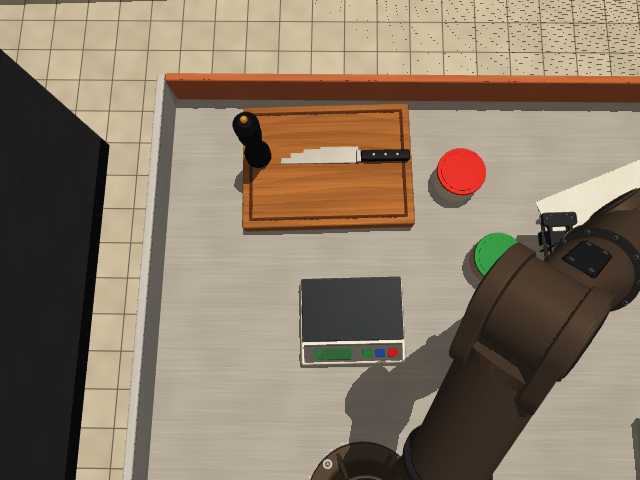

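The lid is at (497,256), half hidden by the forearm, and the hand is behind it at (560,235). The circle fit agrees with the first measurement. Next I make contact and push diagonally onto the centre line.

Emit:
move_arm(
  series=[
    [0.2,2,0.4,0,0,0],
    [0.2,2,0,0,0,0],
    [0.1,1.5,0,0,0,0],
    [0,0.8,0,0,0,0],
    [0.25,0.8,0,0,0,0],
    [0.3,1,0,0,0,0],
    [0.3,1,0,0,0,0],
    [0.3,1,0,0,0,0],
  ],
)

```text
clock: 5.35
position: [0.5409, -0.3199, 0.0362]
ee_rot: [2.17, 2.27, -0.001]
force: [-2.1, -3.9, 3.9]
width: 0.596
```

```bash
python3 tub.py
```

```text
net [(0.84, [461.6, 226.7, 37.4, 36.2])]
tub 0.5599 -0.2516 r 0.0444 px 97 ext [ 0.517  -0.2943] [ 0.5921 -0.2089]
centre line dx (tub - line): 0.0075
tcp [ 0.5409 -0.3199  0.0362] F [-2.1 -3.9  3.9] w 0.596 t 5.35
```

```bash
python3 - <<'E'
s=open('tub.py').read()
s=s.replace("    (x,y),r=cv2.minEnclosingCircle(W)\n","""    from scipy.optimize import least_squares
    x0=[W[:,0].max()-.054,W[:,1].max()-.055]
    f=least_squares(lambda p:np.hypot(*(W-p).T)-.0548,x0,loss='cauchy',f_scale=.001)
    x,y=f.x; r=np.mean(abs(f.fun)<.0015); print('x0',np.round(x0,4))
""").replace("'r',","'inl',")
open('tub.py','w').write(s)
E
python3 tub.py
```

```text
net [(0.84, [457.7, 227.1, 40.0, 34.5])]
x0 [ 0.5381 -0.2595]
tub 0.5376 -0.2576 inl 0.4141 px 99 ext [ 0.5192 -0.292 ] [ 0.5921 -0.2045]
centre line dx (tub - line): -0.0150
tcp [ 0.5416 -0.3171  0.0355] F [1.  0.5 0.3] w 0.603 t 5.45
```

Emit:
move_arm(
  series=[
    [0.25,1,-0.1,0,0,0],
    [0.25,1,-0.1,0,0,0],
    [0.25,1,-0.1,0,0,0],
    [0.25,1,0,0,0,0],
    [0.2,1,0,0,0,0],
    [0.1,0.8,0,0,0,0],
  ],
)

```text
clock: 6.15
position: [0.554, -0.2601, 0.0327]
ee_rot: [-2.169, -2.272, -0.001]
force: [0.8, -4.1, 2.4]
width: 0.6
```

```bash
python3 tub.py mouth.png
```

```text
net [(0.83, [428.9, 218.5, 40.5, 42.9])]
x0 [ 0.5512 -0.2015]
tub 0.5504 -0.2014 inl 0.5859 px 99 ext [ 0.5204 -0.2241] [ 0.6052 -0.1465]
centre line dx (tub - line): 0.0000
tcp [ 0.554  -0.2601  0.0327] F [ 0.8 -4.1  2.4] w 0.6 t 6.15
```

The tub is on the gap's centre line (dx 0.0), so I go straight in along the board's y.

Emit:
move_arm(
  series=[
    [-0.04,1,0,0,0,0],
    [-0.04,1,0,0,0,0],
    [-0.04,1,0,0,0,0],
    [-0.04,1,0,0,0,0],
    [-0.04,1,0,0,0,0],
    [-0.04,1,0,0,0,0],
    [-0.04,1,0,0,0,0],
  ],
)

```text
clock: 6.95
position: [0.5506, -0.1904, 0.0327]
ee_rot: [-2.17, -2.271, -0.0]
force: [0.1, -1.7, 1.0]
width: 0.601
```

```bash
python3 tub.py in1.png
```

```text
net [(0.89, [398.9, 223.5, 34.0, 40.4])]
x0 [ 0.5481 -0.1325]
tub 0.5472 -0.132 inl 0.618 px 89 ext [ 0.5217 -0.1501] [ 0.6021 -0.0775]
centre line dx (tub - line): -0.0004
tcp [ 0.5506 -0.1904  0.0327] F [ 0.1 -1.7  1. ] w 0.601 t 6.95
```

View pics/in1.png

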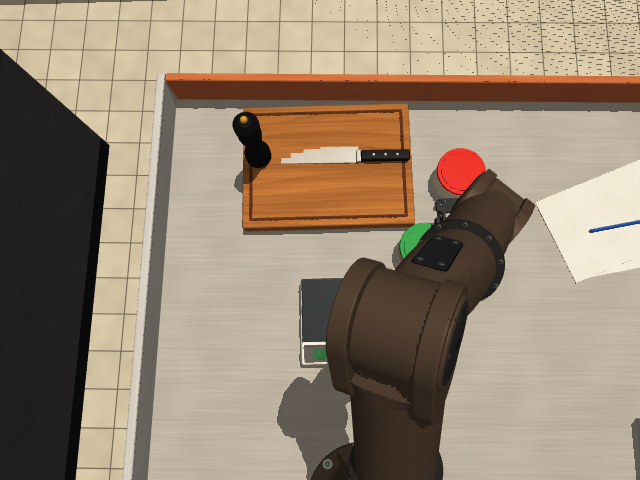

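The lid, at (420,245), is centred in the mouth with its edge level with the board's corner at (413,226). The red tub hasn't moved. I continue through the gap.

Emit:
move_arm(
  series=[
    [-0.04,1,0,0,0,0],
    [-0.04,1,0,0,0,0],
    [-0.04,1,0,0,0,0],
    [-0.04,1,0,0,0,0],
    [-0.04,1,0,0,0,0],
    [-0.04,1,0,0,0,0],
  ],
)

```text
clock: 7.65
position: [0.5484, -0.1307, 0.0328]
ee_rot: [2.17, 2.271, 0.0]
force: [0.3, -2.4, 1.4]
width: 0.6
```

```bash
python3 tub.py in2.png
```

```text
net [(0.8, [372.8, 221.8, 32.4, 37.5])]
x0 [ 0.5474 -0.0725]
tub 0.5448 -0.0725 inl 0.5476 px 84 ext [ 0.5299 -0.0873] [ 0.6014 -0.0175]
centre line dx (tub - line): -0.0004
tcp [ 0.5484 -0.1307  0.0328] F [ 0.3 -2.4  1.4] w 0.6 t 7.65
```

Emit:
move_arm(
  series=[
    [-0.04,1,0,0,0,0],
    [-0.04,1,0,0,0,0],
    [-0.04,1,0,0,0,0],
    [-0.04,1,0,0,0,0],
    [-0.04,1,0,0,0,0],
    [-0.04,1,0,0,0,0],
    [-0.04,1,0,0,0,0],
    [-0.04,1,0,0,0,0],
  ],
)

```text
clock: 8.55
position: [0.5451, -0.0506, 0.0327]
ee_rot: [-2.17, -2.272, 0.0]
force: [0.3, -2.9, 1.1]
width: 0.6
```

```bash
python3 tub.py in3.png
```

```text
net [(0.44, [341.1, 225.3, 17.4, 18.6])]
x0 [0.5418 0.0057]
tub 0.542 0.0067 inl 0.549 px 51 ext [0.5539 0.0116] [0.5958 0.0607]
centre line dx (tub - line): -0.0001
tcp [ 0.5451 -0.0506  0.0327] F [ 0.3 -2.9  1.1] w 0.6 t 8.55
```

Emit:
move_arm(
  series=[
    [-0.04,1,0,0,0,0],
    [-0.04,1,0,0,0,0],
    [-0.04,1,0,0,0,0],
    [-0.04,1,0,0,0,0],
    [-0.04,1,0,0,0,0],
    [-0.04,1,0,0,0,0],
    [-0.04,1,0,0,0,0],
    [-0.04,1,0,0,0,0],
  ],
)

```text
clock: 9.45
position: [0.5419, 0.0294, 0.0327]
ee_rot: [2.17, 2.272, -0.0]
force: [0.2, -2.7, 1.0]
width: 0.6
```

```bash
python3 tub.py in4.png
```

```text
net []
x0 [0.5243 0.082 ]
tub 0.5987 0.1778 inl 0.9375 px 16 ext [0.5599 0.1261] [0.5783 0.137 ]
centre line dx (tub - line): 0.0635
tcp [0.5419 0.0294 0.0327] F [ 0.2 -2.7  1. ] w 0.6 t 9.45
```

Emit:
move_arm(
  series=[
    [-0.04,1,0,0,0,0],
    [-0.04,1,0,0,0,0],
    [-0.04,1,0,0,0,0],
    [-0.04,1,0,0,0,0],
    [-0.04,1,0,0,0,0],
    [-0.04,1,0,0,0,0],
    [-0.04,1,0,0,0,0],
    [-0.04,1,0,0,0,0],
  ],
)

```text
clock: 10.35
position: [0.5387, 0.1093, 0.0327]
ee_rot: [2.17, 2.272, -0.0]
force: [-0.5, -2.8, 1.6]
width: 0.599
```

```bash
python3 - <<'E'
from tub import *
tub('in5.png')
im,K=cam('top'); print('upstand face', back(im,K,[[149.5,250]],.1), 'row 250 z0 edge?', [int(v) for v in im['color'][250,140:176,0]])
im,K=cam('scene'); save(im,'sc5.png')
E
```

```text
net [(0.64, [239.2, 99.2, 178.6, 131.6])]Traceback (most recent call last):
  File "<stdin>", line 2, in <module>
  File "tub.py", line 7, in tub
    c=max(cv2.findContours(m,0,cv2.CHAIN_APPROX_NONE)[0],key=cv2.contourArea).reshape(-1,2)
      ~~~^^^^^^^^^^^^^^^^^^^^^^^^^^^^^^^^^^^^^^^^^^^^^^^^^^^^^^^^^^^^^^^^^^^^
ValueError: max() iterable argument is empty
```

```bash
python3 - <<'E'
from h import *
im,K=cam('top'); print('upstand face', back(im,K,[[149.5,250]],.1), 'row 250', [int(v) for v in im['color'][250,140:180,0]])
print(back(im,K,[[c,250] for c in (165,167,169,171)],0)[:,1])
im,K=cam('scene'); save(im,'sc5.png')
E
```

```text
upstand face [[0.52734696 0.47107452 0.1       ]] row 250 [208, 209, 205, 216, 214, 214, 216, 219, 222, 205, 119, 98, 104, 104, 103, 102, 102, 103, 102, 105, 102, 103, 103, 102, 101, 170, 192, 192, 192, 192, 192, 192, 191, 191, 192, 192, 192, 193, 192, 193]
[0.4703691  0.46561263 0.46085658 0.45610095]
```

View pics/sc5.png

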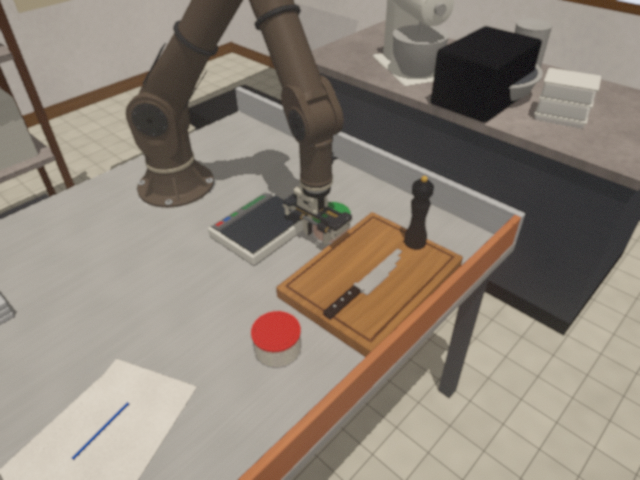

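The scene view shows the green tub in the gap in front of the hand (lid peeking out at (340,210)), and the mill, knife and red tub standing untouched. The upstand face measures y = 0.471 at both heights, so the TCP should stop at about y = 0.357.

Emit:
move_arm(
  series=[
    [-0.04,1,0,0,0,0],
    [-0.04,1,0,0,0,0],
    [-0.04,1,0,0,0,0],
    [-0.04,1,0,0,0,0],
    [-0.04,1,0,0,0,0],
    [-0.04,1,0,0,0,0],
    [-0.04,1,0,0,0,0],
    [-0.04,1,0,0,0,0],
  ],
)

```text
clock: 11.35
position: [0.5355, 0.1893, 0.0328]
ee_rot: [2.17, 2.271, -0.0]
force: [-0.1, -3.7, 2.5]
width: 0.598
```

Emit:
move_arm(
  series=[
    [-0.04,1,0,0,0,0],
    [-0.04,1,0,0,0,0],
    [-0.04,1,0,0,0,0],
    [-0.04,1,0,0,0,0],
    [-0.04,1,0,0,0,0],
    [-0.04,1,0,0,0,0],
    [-0.04,1,0,0,0,0],
    [-0.04,1,0,0,0,0],
  ],
)

```text
clock: 12.15
position: [0.5323, 0.2693, 0.0327]
ee_rot: [2.17, 2.271, -0.0]
force: [0.1, -3.8, 3.6]
width: 0.595
```

```bash
python3 - <<'E'
from h import *
im,K=cam('top'); save(im,'t6.png'); s=monitor.observe(); print(s['position'],s['joints'].round(2),s['force'])
E
```

```text
[0.53198505 0.27175228 0.0326043 ] [-0.94  0.7   0.57  1.88 -0.56  0.73 -0.  ] [ 0.40017612 -0.87629593  1.20540425]
```

View pics/t6.png

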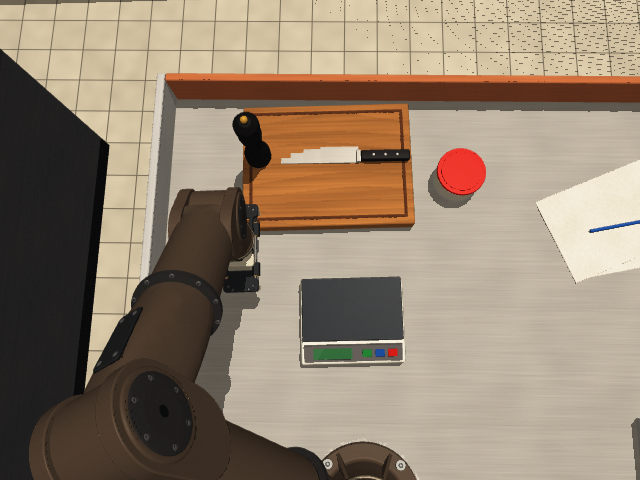

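The tub is under the wrist at about (200,230), past the scale. The mill at (258,158) is clear and the red tub and knife haven't moved. I'll do the last 8 cm and then feel for the edge.

Emit:
move_arm(
  series=[
    [-0.04,1,0,0,0,0],
    [-0.04,1,0,0,0,0],
    [-0.04,1,0,0,0,0],
    [-0.04,1,0,0,0,0],
    [-0.04,1,0,0,0,0],
    [-0.04,1,0,0,0,0],
    [-0.03,0.8,0,0,0,0],
    [-0.02,0.5,0,0,0,0],
  ],
)

```text
clock: 13.0
position: [0.5292, 0.3426, 0.0327]
ee_rot: [-2.169, -2.272, -0.0]
force: [0.7, -2.6, 0.6]
width: 0.601
```

Emit:
move_arm(
  series=[
    [0,0.3,0,0,0,0],
    [0,0.2,0,0,0,0],
    [0,0,0,0,0,0],
  ],
)

```text
clock: 13.3
position: [0.5294, 0.3467, 0.0327]
ee_rot: [-2.17, -2.272, -0.0]
force: [-0.3, -0.3, -0.3]
width: 0.6
```

Emit:
move_arm(
  series=[
    [0,0.3,0,0,0,0],
    [0,0.3,0,0,0,0],
    [0,0.2,0,0,0,0],
  ],
)

```text
clock: 13.6
position: [0.5294, 0.3548, 0.0327]
ee_rot: [-2.17, -2.271, -0.0]
force: [-0.2, -2.1, 0.7]
width: 0.601
```

Emit:
move_arm(
  series=[
    [0,0.15,0,0,0,0],
    [0,0.15,0,0,0,0],
  ],
)

```text
clock: 13.8
position: [0.5295, 0.3561, 0.0327]
ee_rot: [2.17, 2.27, -0.003]
force: [-1.9, -8.3, 2.4]
width: 0.599
```

Emit:
move_arm(
  series=[
    [0,0.1,0,0,0,0],
    [0,0,0,0,0,0],
  ],
)

```text
clock: 14.0
position: [0.5295, 0.3561, 0.0326]
ee_rot: [2.171, 2.269, -0.004]
force: [-1.5, -8.4, 3.0]
width: 0.599
```

The force has risen and motion has stopped at TCP y = 0.356, where contact was predicted. I back straight off, then go up and clear.

Emit:
move_arm(
  series=[
    [0.02,-0.5,0,0,0,0],
    [0.04,-1,0,0,0,0],
    [0.08,-2,0,0,0,0],
    [0.12,-3,0,0,0,0],
    [0.1,-2.5,0,0,0,0],
    [0,0,3,0,0,0],
    [0,0,4,0,0,0],
    [0,0,4,0,0,0],
  ],
)

```text
clock: 14.8
position: [0.5328, 0.2678, 0.1439]
ee_rot: [-2.171, -2.27, 0.001]
force: [0.3, -0.0, 0.5]
width: 0.599
```

Emit:
move_arm(
  series=[
    [0,-4,4,0,0,0],
    [0,-4,4,0,0,0],
    [-0.5,-4.5,3,0,0,0],
    [-0.5,-4.5,0,0,0,0],
    [-0.5,-4.5,0,0,0,0],
    [-0.5,-4.5,0,0,0,0],
    [-0.5,-4.5,0,0,0,0],
    [0,0,0,0,0,0],
  ],
)

```text
clock: 15.6
position: [0.5072, -0.0308, 0.242]
ee_rot: [2.18, 2.26, 0.001]
force: [-0.0, 0.0, 0.4]
width: 0.604
```

```bash
python3 - <<'E'
from h import *
from tub import tub
tub('end.png')
im,K=cam('top'); 
for n in ('tub_red','knife','tub_green'): print(n,[(round(q['p'],2),q['rect']) for q in outline_of('top',n)][:1])
a=cv2.imread('pics/top0.png').astype(int); b=cv2.imread('pics/end.png').astype(int)
for n,(x,y,w,h) in {'red':(425,140,70,75),'knife+board':(275,140,140,30),'mill':(228,105,45,65)}.items():
    print(n,'changed px',int((abs(a-b).max(2)[y:y+h,x:x+w]>40).sum()))
E
```

```text
net [(0.83, [157.8, 227.9, 57.4, 56.5])]
x0 [0.5258 0.413 ]
tub 0.5258 0.413 inl 0.9496 px 139 ext [0.4707 0.357 ] [0.5798 0.468 ]
centre line dx (tub - line): -0.0000
tcp [ 0.5072 -0.0308  0.242 ] F [-0.   0.   0.4] w 0.604 t 15.6
tub_red [(0.89, [440.2, 149.4, 44.8, 53.5])]
knife [(0.71, [282.8, 146.1, 125.2, 16.7])]
tub_green [(0.93, [157.4, 228.5, 57.1, 53.9])]
red changed px 1015
knife+board changed px 297
mill changed px 0
```

View pics/end.png

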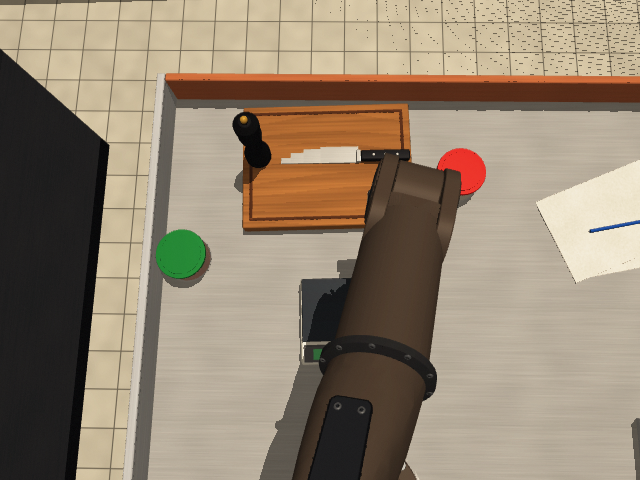

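The green lid is at (181,254), against the upstand and standing flat. The red tub at (461,171), the knife and the mill are where they started; the changed pixels there come from the arm covering them. Handing in.

```bash
python3 -c "
from h import *
print(workorder.sign_off(), monitor.observe()['clock'])"
```

```text
the job is handed in; nothing more can be done
the job is handed in; nothing more can be done
```

The green tub now stands against the raised steel edge. I handed the job in at about 16 s of the 58 s allowed; sign-off gave no verdict.

**How it went:** I set the fingers partly open behind the tub as a cradle and pushed it diagonally onto the gap's centre line. I then pushed it straight through between the scale and the board to the edge, backed off and went up clear. At every move's end the force on the tool was under 6 N until the tub met the edge, where it rose to about 9 N and the hand stopped.

**Last checks:**
- **Tub position:** its centre measured y = 0.413 m, against 0.415 m for exact contact. That is about 2 mm short, within camera error and the 8 mm allowed. It looked upright and flat from above.
- **In the gap:** the last good fit, at about y = 0.007 m, put it within 0.5 mm of the centre line. Beyond that the arm hid the tub from the top camera, so I relied on the hand's position and the force readings.
- **Bystanders:** the mill's area of the picture had not changed at all. The red tub and knife showed changed pixels, which I put down to the forearm partly covering them. By eye and by their outlines they had not moved.

One disagreement: the gap measured 124.3 mm, just above the stated 121 to 124 mm, which is within camera accuracy.

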